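Ready the spice station: dose sleeve, lids and scoops

ROBOT

A 6-joint arm with a two-finger parallel gripper is mounted at the origin on the work surface. World frame = base frame: x ahead of the robot, y to its left, z up, the work surface at z = 0. Lengths are in m, angles in rad, forces in N, time in s.
With the tool pointing down it reaches from about 0.4 to 0.825 m from the base axis. Payload 7 kg.
Tool frame: the origin (TCP) lies midway between the tips of the shut fingers; the grasp point (between the pads) lies 19 mm behind it; z points along the fingers, y is the line along which they close (so a half turn about z gives the same grasp; the last joint's range is limited). The gripper opens to 88 mm and grips with 3 to 60 N. Pads are 19 mm wide; open, the fingers measure 130 mm over their backs; the gripper's body (78 mm by 193 mm) begins 47 mm behind the grasp point.
Start: joints at [-0.815, 0.359, 0.012, 0, -1.224, -0.288], TCP at [0.304, -0.602, 0.227] pointing down, gripper open.
Joint ranges: [-3.07, 3.07], [-1.43, 2.12], [-1.02, 1.25], [-3.03, 1.67], [-3.05, -0], [-3.03, 3.03]. Speed limits (rad/s): [2.39, 2.39, 3.01, 3.14, 3.14, 3.14].

INTERFACE

Orientations are given as a rotation vector (axis times angle).
In Python, from workcell import * gives the robot as it stands.
- The arm moves only by the tool step_arm, never from a script. Its arguments are lists of equal length, an entry for each row: "travel": the shift along the tool's x, y, z in m, a list of three; "delta_rot": the turn, a rotation vector about the tool's x, y, z in degrees, a list of three; "fingers": the opening, from -1 (shut) to 1 (fully open). A call has 1 to 10 rows; each row shifts and turns the commanded pose from where the row before left it, along the tool's axes as they then stand; what a row does not reach is not made up. A row lasts 1/8 s, in which the tool goes at most 62.5 mm and 10.7 degrees, less where a joint would pass 70% of its speed; a pose out of reach is approached as far as the arm can. A call with a gripper value outside its range is refused whole. The fingers move at their own pace and stop on an object; "force" is the grip in N (left out, the last holds). Time passes only in rows, so rows that do not move let the fingers close. It gives the time, the measured TCP pose, the force, the opening and the grip force at its end, in the units of the state.
- state(): the state, without advancing time (a new reading comes with each control period).
- snapshot(name): name is "scene" or "top" or "wrist"; returns a dict with "frame" (400x640x3 uint8, red, green, blue), "z_map" (400x640 float32, m along the optical axis (not along the pixel's ray), 0 where there is no reading), "mtx" (3x3 intrinsics, pixels), "T" (4x4, takes a point from camera to world coordinates). Camera axes: x right, y down, z forward; pixel columns grow to the right and rows downward; lengths in m; the calibration is good to about 2 mm. A picture is of the moment at which its call begins.
- hand_in(): hands the job in; it is judged then, once.
Trained networks look in a picture, given as the dict that the camera call returned (one of the last four; its "shot" number tells which), for a name from the list of things; names that differ only in an ending like _2 or _b are one class to them, and where a whole thing is asked for, a point or a joint stands for the part that bears it (a point fixed in the world has none). Each returns a list of dicts, best first, with "p" (0 to 1); they miss things now and then, are a little off and sometimes report something else, mostly with a low value. They report only what shows in the picture. A call takes as long as a camera call. They do not tell look-alikes from the thing itself.
- look_for(picture, thing): "location" ([x, y, z] in m, in the coordinates of the camera as it stood for that picture, good to about 4 mm: the middle of the surface that is visible of it).
- silhouettes(picture, thing): "mask" (400x640 bool, what is visible of it).
- mark_of(picture, thing): "location" ([x, y, z] in m, in the coordinates of the camera as it stood for that picture, good to about 4 mm: a listed point, or the origin of a listed thing).
The state is a dict: "t": time; "q": joint angles; "dq": joint speeds; "effort": joint torques, N m; "tool_pos": TCP position; "orientation": TCP orientation; "wrist_force": force on the tool from outside, world axes, zero at the start; "moment": the same for the moment, N m; "opening": opening from 0.0 (shut) to 1.0 (fully open); "gripper_force": force on a finger pad.
Only numpy, scipy, OpenCV 4.12 (cv2) and the standard library are available. Lean on these libraries where they do the work, as an engineer would, in place of code of your own. Each camera call takes 0.05 s, during which the arm holds its last target. There are 200 camera calls.

TASK

Get the spice station ready: turn the dispenser's sleeve to dose 6 and then, with it at 6, press the push top all the way down to prime it. Put each lid in the recess of its own outline, seated flat, and lay every scoop that is there flat in a tray compartment of its own, bowl towards the end with the copper stripe. Leave the jar, the crock and the black lid alone, and leave the dispenser at 6.

Things in the scene. Friction and masses are not known exactly. Their poses are not given: they have to be found in the camera images.
- dispenser: Squat push-top spice dispenser, fixed: white skirt 92 mm across, 30 mm high; above it a black sleeve, in its middle the orange push top. Origin at the centre of its underside. Scale on the skirt's top: groups of 1 to 7 black dots every 30 degrees, counterclockwise from above; 1 on the dispenser's -y side, 4 on its +x side, 7 on its +y side.
- sleeve_mid (a point): Point on the sleeve's vertical axis, 48 mm above the table, mid-height of the black ribbed sleeve (54 mm across, from 34 to 62 mm above the table). Fixed.
- sleeve (a joint): Angle of the sleeve, rad, growing counterclockwise seen from above. A red line on its rim points to the number: n is at (n-1) x 0.5236 rad (1 at 0, 6 at 2.618, 7 at 3.142; stops just beyond 1 and 7). Spring detents every 0.5236 rad, about 0.12 N m to pass, hold it and draw it to within 0.04 rad of the nearest number when let go.
- push_top (a point): Centre of the upper face of the orange push top when it is up, 74 mm above the table (fixed point). The push top is 28 mm across and stands 12 mm above the sleeve.
- push (a joint): How far the push top is pressed down, m: 0 up, 0.006 fully down. A spring brings it back; 2 N to start it, 5 N fully down.
- board: Light wooden rest board 100 x 170 x 18 mm, fixed, origin at the centre of its underside, long side along its y. Two recesses 6 mm deep in its top: a round one and a square one.
- board_hole0 (a point): Centre of the mouth (level with the board's top) of the round recess, 54 mm across; 42 mm to the board's -y side.
- board_hole1 (a point): Centre of the mouth of the square recess, 54 x 54 mm, sides along the board's x and y; 42 mm to the board's +y side.
- round_lid: Round cork jar lid 50 mm across, 8 mm thick, 70 g, with a brown wooden grip. Loose; origin at the centre of its underside. Centred on top stands a grip bar 14 mm along the lid's own x by 26 mm along its y, from 8 to 33 mm above the underside; pinch it across the 14 mm.
- square_lid: Square aluminium lid 50 x 50 mm, 8 mm thick, 80 g, with a black grip. Loose; origin at the centre of its underside. Centred on top stands a grip bar 14 mm along the lid's own x by 26 mm along its y, from 8 to 33 mm above the underside; pinch it across the 14 mm.
- tray: White enamel tray, fixed, 153 mm along its x, 154 mm along its y, 16 mm high, floor and walls 4 mm thick; origin at the centre of its underside. Two full-height dividers along its x make three compartments 145 mm long, 46 mm wide, centred at y = -50, 0 and +50 mm. The +x end wall has a copper stripe.
- jar: Empty open glass jar, 74 mm across, 75 mm high; a bystander. Origin at the centre of its underside.
- crock: Stoneware crock with a wooden lid, 84 mm across, 76 mm high; a bystander. Origin at the centre of its underside.
- stretch_lid: Black silicone stretch lid, 90 mm across, 6 mm thick, with a tab, lying flat; a bystander. Origin at the centre of its underside.
- scoop1: Copper-toned scoop 124 mm long, 50 g, level on its bowl and a foot at the handle's end; may be absent. Origin under the middle of its length (near its centre of mass), x to the bowl, z up. Bowl 34 mm across and 22 mm high, centred 45 mm along +x; flat handle 12 mm wide, from 14 to 22 mm above the underside, reaching from the bowl to 62 mm along -x.
- scoop1_bowl (a point): Middle of the bowl of scoop 1.
- scoop2: Copper-toned scoop 124 mm long, 50 g, level on its bowl and a foot at the handle's end; may be absent. Origin under the middle of its length (near its centre of mass), x to the bowl, z up. Bowl 34 mm across and 22 mm high, centred 45 mm along +x; flat handle 12 mm wide, from 14 to 22 mm above the underside, reaching from the bowl to 62 mm along -x.
- scoop2_bowl (a point): Middle of the bowl of scoop 2.
- scoop3: Copper-toned scoop 124 mm long, 50 g, level on its bowl and a foot at the handle's end; may be absent. Origin under the middle of its length (near its centre of mass), x to the bowl, z up. Bowl 34 mm across and 22 mm high, centred 45 mm along +x; flat handle 12 mm wide, from 14 to 22 mm above the underside, reaching from the bowl to 62 mm along -x.
- scoop3_bowl (a point): Middle of the bowl of scoop 3.
There are look-alikes about, which are no part of the job. Leave any purple or turquoise look-alike of the dispenser alone.

How it is judged:
On the way, in this order (a step that is already met when the one before it is completed fails the run):
1. the sleeve stands at 6 (value of joint sleeve between 2.488 and 2.748 rad and velocity of joint sleeve between -0.1 and 0.1 rad/s), for 0.3 s.
2. the push top is pressed down (over 4.5 mm) with the sleeve at 6 (value of joint sleeve between 2.488 and 2.748 rad and value of joint push above 0.0045 m), for 0.05 s.
At the end, for the whole second after the job is handed in: The sleeve is at 6 (within 0.13 rad), the push top is up; each lid lies level in the recess of its own outline (within 5 mm of its centre, at least 3.5 mm below the board's top); every scoop present lies level on the floor of a tray compartment with its bowl towards the copper stripe; all at rest (value of joint sleeve between 2.488 and 2.748 rad and value of joint push below 0.002 m and horizontal distance between round_lid and board_hole0 below 0.005 m and z of round_lid in the frame of board_hole0 below -0.0035 m and angle between each of round_lid, square_lid, scoop1, scoop2, scoop3's own z axis and vertical below 0.08 rad and linear speed of each of round_lid, square_lid, scoop1, scoop2, scoop3 below 0.02 m/s and horizontal distance between square_lid and board_hole1 below 0.005 m and z of square_lid in the frame of board_hole1 below -0.0035 m and x of scoop1 in the frame of tray between -0.03 and 0.03 m and y of scoop1 in the frame of tray between -0.07 and 0.07 m and z of each of scoop1, scoop2, scoop3 in the frame of tray below 0.0075 m and x of each of scoop1_bowl, scoop2_bowl, scoop3_bowl in the frame of tray above 0.02 m and x of scoop2 in the frame of tray between -0.03 and 0.03 m and y of scoop2 in the frame of tray between -0.07 and 0.07 m and x of scoop3 in the frame of tray between -0.03 and 0.03 m and y of scoop3 in the frame of tray between -0.07 and 0.07 m); the robot touches nothing.
It fails at once if the jar is pushed over 3 cm or tipped (distance of jar from where it was at the start of the episode above 0.03 m or angle between jar's own z axis and vertical above 0.4 rad).
It fails at once if the crock is pushed over 3 cm or tipped (distance of crock from where it was at the start of the episode above 0.03 m or angle between crock's own z axis and vertical above 0.4 rad).
It fails at once if the black silicone lid is pushed over 3 cm or tipped (distance of stretch_lid from where it was at the start of the episode above 0.03 m or angle between stretch_lid's own z axis and vertical above 0.4 rad).
Of scoop1, scoop2, scoop3 only 2 to 3 are there at a start; the rules pass over those that are not, and their reading is None.
At some moment in a run one of round_lid, square_lid, scoop1, scoop2, scoop3 may be knocked a few centimetres aside while the robot is not near it.
Once in a run the grip may slacken for a moment while it holds something.
It also fails if it takes over 200 s, if anything falls off the work surface, if the arm or the gripper's body presses on something with over 40 N, if the wrist force passes 120 N, or if a joint passes its speed limit or range.

## Working session

There is one attempt and no reset: what is moved stays moved. The work goes in short steps, Python scripts to look and compute and a tool call to move; the robot and the scene stay as the last step left them, time stands still between calls to the robot, and variables do not carry over. Pictures are saved under pics/ and viewed, at most 14 in all, crops included, and the job is handed in when it is done.

Besides the shell and the picture viewer there is one more tool, called after "Emit:" as name(argument=value, ...) on one line, values as JSON. step_arm: Moves the arm, as the interface text tells. Its arguments: {"type":"object","properties":{"travel":{"type":"array","items":{"type":"array","items":{"type":"number"}}},"delta_rot":{"type":"array","items":{"type":"array","items":{"type":"number"}}},"fingers":{"type":"array","items":{"type":"number"}},"force":{"type":"number"}},"required":["travel","delta_rot","fingers"]}

```bash
mkdir -p pics; ls; cat > h.py <<'E'
from workcell import *
import numpy as np, cv2
from scipy.spatial.transform import Rotation as R
def w(s,p): return (s["T"]@np.r_[p,1])[:3]
def cloud(s):
    z=s["z_map"];K=s["mtx"];v,u=np.mgrid[:400,:640]
    c=np.stack([(u-K[0,2])/K[0,0]*z,(v-K[1,2])/K[1,1]*z,z],-1)
    return c@s["T"][:3,:3].T+s["T"][:3,3]
def px(s,p):
    c=np.linalg.inv(s["T"])@np.r_[p,1];q=s["mtx"]@c[:3];return (q[:2]/q[2]).round(0)
def save(s,n): cv2.imwrite("pics/"+n,s["frame"][:,:,::-1])
E
python3 - <<'E'
from h import *
np.set_printoptions(precision=4,suppress=True)
for n in ("top","scene"):
    s=snapshot(n); save(s,n+"0.png")
    print(n,s["T"][:3,3])
    for t in ["dispenser","board","board_hole0","board_hole1","round_lid","square_lid","tray","jar","crock","stretch_lid","scoop1","scoop1_bowl","sleeve_mid","push_top"]:
        print(t,[(round(d["p"],2),w(s,d["location"]).round(3).tolist(),px(s,w(s,d["location"])).astype(int).tolist()) for d in mark_of(s,t)][:5])
print(state())
E
```

```text
pics
top [0.5595 0.0034 1.186 ]
dispenser [(0.93, [0.776, -0.199, -0.001], [394, 132]), (0.7, [0.541, -0.127, 0.001], [363, 225]), (0.69, [0.643, -0.256, -0.0], [415, 185])]
board [(0.9, [0.473, 0.288, -0.001], [196, 247])]
board_hole0 [(0.81, [0.483, 0.25, 0.019], [210, 244]), (0.68, [0.699, 0.359, -0.001], [171, 156]), (0.59, [0.464, 0.327, 0.017], [178, 251])]
board_hole1 [(0.81, [0.483, 0.25, 0.019], [210, 244]), (0.68, [0.699, 0.359, -0.001], [171, 156]), (0.59, [0.464, 0.327, 0.017], [178, 251])]
round_lid [(0.84, [0.632, 0.268, 0.004], [206, 183])]
square_lid [(0.84, [0.616, 0.164, -0.003], [248, 191])]
tray [(0.88, [0.463, -0.323, 0.004], [441, 258]), (0.58, [0.787, 0.064, 0.001], [289, 124])]
jar [(0.71, [0.701, 0.358, 0.002], [171, 155])]
crock [(0.88, [0.786, 0.063, 0.0], [290, 125])]
stretch_lid [(0.88, [0.714, -0.361, 0.001], [458, 158])]
scoop1 [(0.91, [0.448, 0.006, -0.007], [309, 260]), (0.76, [0.654, 0.014, -0.001], [308, 178])]
scoop1_bowl [(0.17, [0.451, 0.009, -0.006], [308, 259])]
sleeve_mid [(0.76, [0.537, -0.124, 0.048], [364, 226]), (0.68, [0.781, -0.197, 0.05
[... 1350 characters left out ...]
(0.31, [0.434, -0.036, 0.015], [323, 165])]
push_top [(0.76, [0.779, -0.195, 0.074], [217, 221]), (0.73, [0.634, -0.256, 0.076], [225, 176]), (0.7, [0.537, -0.129, 0.076], [280, 165]), (0.16, [0.469, 0.29, -0.003], [422, 207])]
{'t': 1.5, 'q': array([-0.8149,  0.3586,  0.0119,  0.    , -1.2241, -0.2881]), 'dq': array([ 0.0007, -0.0002,  0.0006, -0.0012,  0.0001, -0.0007]), 'effort': array([  0.0007, -58.2377,  29.3286,   7.0024,   0.0123,  -0.    ]), 'tool_pos': array([ 0.3043, -0.6025,  0.2266]), 'orientation': array([ 0.7281, -3.056 ,  0.    ]), 'wrist_force': array([ 0.5377, -0.479 , -0.3423]), 'moment': array([0.0325, 0.0388, 0.0146]), 'gripper_force': 0.0, 'opening': 1.0005638763653748}
```

```bash
python3 - <<'E'
import cv2
a=cv2.imread("pics/top0.png")[90:310,150:480]
cv2.imwrite("pics/top0c.png",cv2.resize(a,None,fx=2.4,fy=2.4,interpolation=cv2.INTER_CUBIC))
b=cv2.imread("pics/scene0.png")[120:310,150:470]
cv2.imwrite("pics/scene0c.png",cv2.resize(b,None,fx=2.5,fy=2.5,interpolation=cv2.INTER_CUBIC))
E
```

```text
(no output)
```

View pics/top0c.png

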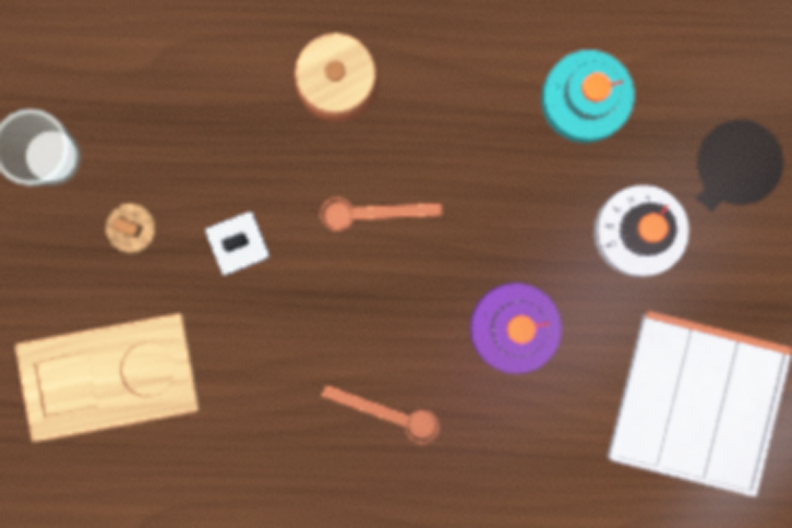

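View pics/scene0c.png

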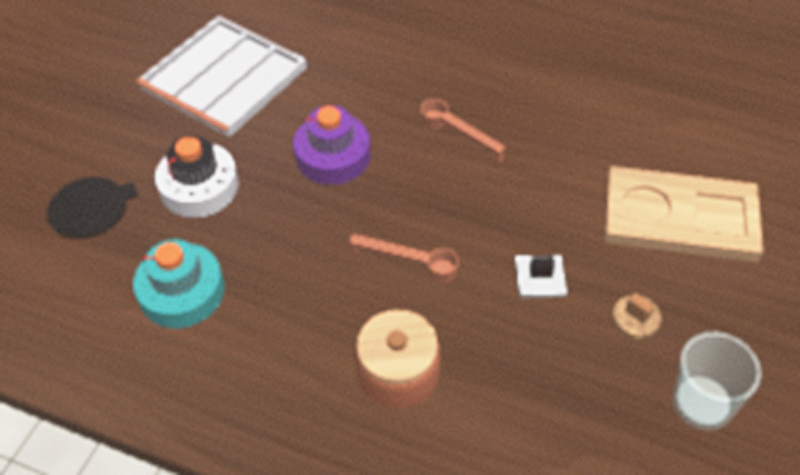

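The real dispenser is the white-skirted one with the black sleeve at top pixel (415,185). The purple one at (363,225) and the turquoise one at (394,132) are look-alikes. There are two scoops, at about (309,260) and (308,178). I'll move the wrist camera over the dispenser to confirm it close up.

```bash
cat >> h.py <<'E'
def plan(pos,yaw=None,quiet=False):
    """print total tool-frame travel (mm), and z-turn (deg, tool z) to bring tool x to world yaw (mod 180); travel done first"""
    s=state();Rm=R.from_rotvec(s["orientation"]).as_matrix()
    d=Rm.T@(np.array(pos)-s["tool_pos"])
    cur=np.degrees(np.arctan2(Rm[1,0],Rm[0,0]));out=(d*1000).round(1).tolist()
    t=None if yaw is None else round(-((yaw-cur+90)%180-90),1)
    print("travel mm",out,"tool-z turn",t,"| now",s["tool_pos"].round(4),"xyaw",round(cur,1),"q6",np.degrees(s["q"][5]).round(0),"tilt",np.degrees(np.arccos(-Rm[2,2])).round(2))
E
python3 - <<'E'
from h import *
np.set_printoptions(precision=3,suppress=True)
s=snapshot("wrist");st=state()
Rm=R.from_rotvec(st["orientation"]).as_matrix()
print(Rm.T@(s["T"][:3,3]-st["tool_pos"]));print(Rm.T@s["T"][:3,:3]);print(s["mtx"])
plan([0.64,-0.255,0.23])
E
```

```text
[ 0.068  0.001 -0.158]
[[ 0.    -0.967 -0.255]
 [ 1.     0.    -0.001]
 [ 0.001 -0.255  0.967]]
[[277.042   0.    322.801]
 [  0.    277.042 197.457]
 [  0.      0.      1.   ]]
travel mm [-456.3, 158.8, -3.4] tool-z turn None | now [ 0.304 -0.603  0.227] xyaw -153.2 q6 -17.0 tilt 0.0
```

Emit:
step_arm(travel=[[-0.046,0.016,0],[-0.046,0.016,0],[-0.046,0.016,0],[-0.046,0.016,0],[-0.046,0.016,0],[-0.046,0.016,0],[-0.046,0.016,0],[-0.046,0.016,0],[-0.046,0.016,0],[-0.042,0.015,0]], delta_rot=[[0,0,0],[0,0,0],[0,0,0],[0,0,0],[0,0,0],[0,0,0],[0,0,0],[0,0,0],[0,0,0],[0,0,0]], fingers=[1,1,1,1,1,1,1,1,1,1])

```text
t: 2.8
tool_pos: [0.6408, -0.2535, 0.2267]
orientation: [-0.729, 3.056, -0.0]
wrist_force: [0.2, -0.7, -0.2]
opening: 0.998
gripper_force: 0.0
```

```bash
python3 - <<'E'
from h import *
np.set_printoptions(precision=4,suppress=True)
s=snapshot("wrist");save(s,"w1.png")
a=s["frame"][:,:,::-1]
for t in ["dispenser","sleeve_mid","push_top"]:
    print(t,[(round(d["p"],2),w(s,d["location"]).round(4).tolist(),px(s,w(s,d["location"])).astype(int).tolist()) for d in mark_of(s,t)][:4])
plan([0.64,-0.255,0.23])
# rectify top-down at z=0.03 : 2px/mm, up=+x, left=+y
cx,cy=0.641,-0.254;P=[];Q=[]
for dx,dy in [(1,1),(1,-1),(-1,-1),(-1,1)]:
    p=np.linalg.inv(s["T"])@np.r_[cx+dx*.06,cy+dy*.06,.031,1];q=s["mtx"]@p[:3];P.append(q[:2]/q[2]);Q.append([300-dy*300,300-dx*300])
H=cv2.getPerspectiveTransform(np.float32(P),np.float32(Q))
cv2.imwrite("pics/w1r.png",cv2.warpPerspective(a,H,(600,600),flags=cv2.INTER_CUBIC))
# skirt-ring centre from cloud
c=cloud(s);m=(abs(c[...,2]-.03)<.004)&(np.hypot(c[...,0]-cx,c[...,1]-cy)<.07)
p=c[m][:,:2];print(m.sum(),p.min(0),p.max(0),(p.min(0)+p.max(0))/2)
m=(abs(c[...,2]-.074)<.005)&(np.hypot(c[...,0]-cx,c[...,1]-cy)<.04);print("top",m.sum(),c[m].mean(0))
E
```

```text
dispenser [(0.81, [0.64, -0.2536, 0.0039], [323, 174]), (0.79, [0.542, -0.1256, -0.003], [437, 152]), (0.75, [0.779, -0.1958, 0.0014], [315, 270])]
sleeve_mid [(0.91, [0.6387, -0.2542, 0.0531], [322, 180]), (0.79, [0.777, -0.1957, 0.0483], [315, 286]), (0.75, [0.5391, -0.1244, 0.0479], [456, 155])]
push_top [(0.93, [0.5379, -0.1253, 0.0775], [468, 156]), (0.61, [0.6387, -0.2543, 0.0723], [322, 183]), (0.61, [0.7788, -0.1906, 0.0736], [317, 300])]
travel mm [0.5, -0.8, -3.9] tool-z turn None | now [ 0.6401 -0.254   0.2261] xyaw -153.1 q6 -58.0 tilt 0.04
2121 [ 0.5944 -0.2995] [ 0.6854 -0.208 ] [ 0.6399 -0.2537]
top 443 [ 0.6395 -0.2539  0.0742]
```

View pics/w1r.png

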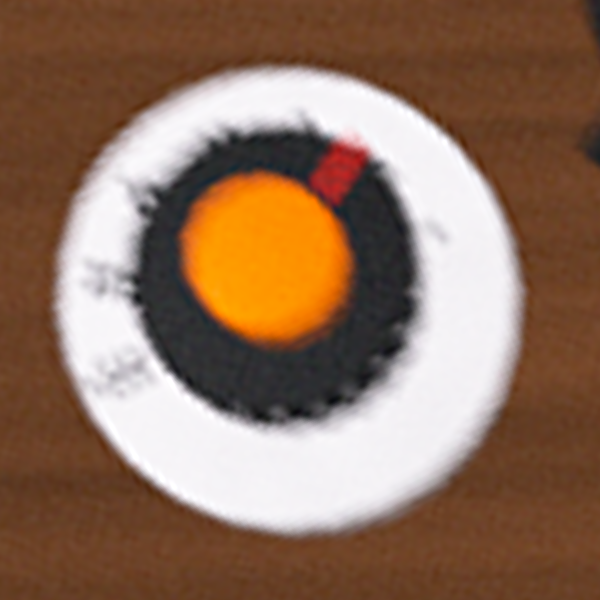

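The close-up settles it: white skirt, black sleeve. The single dot is at (437,232), the seven dots at (120,370) and the red line at (340,170). The dispenser's yaw is about 25° and the sleeve stands at 2, so it needs +120° counterclockwise.

Emit:
step_arm(travel=[[0,0,0.04],[0,0,0.04],[0,0,0.04],[0,0,0.04],[0,0,0.03],[0,0,0],[0,0,0],[0,0,0],[0,0,0],[0,0,0]], delta_rot=[[0,0,0],[0,0,0],[0,0,0],[0,0,0],[0,0,0],[0,0,0],[0,0,0],[0,0,0],[0,0,0],[0,0,0]], fingers=[1,1,1,1,1,1,-1,-1,-1,-1], force=25)

```text
t: 4.25
tool_pos: [0.6397, -0.2546, 0.0373]
orientation: [-0.728, 3.055, 0.0]
wrist_force: [-4.7, 11.7, 12.3]
opening: 0.61
gripper_force: 25.2
```

Emit:
step_arm(travel=[[0,0,0],[0,0,0],[0,0,0],[0,0,0],[0,0,0],[0,0,0],[0,0,0],[0,0,0],[0,0,0],[0,0,0]], delta_rot=[[0,0,-8],[0,0,-8],[0,0,-8],[0,0,-8],[0,0,-8],[0,0,-8],[0,0,-8],[0,0,-8],[0,0,-8],[0,0,-8]], fingers=[-1,-1,-1,-1,-1,-1,-1,-1,-1,-1])

```text
t: 5.5
tool_pos: [0.6397, -0.2545, 0.0374]
orientation: [-2.526, 1.867, -0.0]
wrist_force: [-1.7, 2.2, 6.0]
opening: 0.612
gripper_force: 25.0
```

Emit:
step_arm(travel=[[0,0,0],[0,0,0],[0,0,0],[0,0,0],[0,0,0],[0,0,0],[0,0,0],[0,0,0],[0,0,0]], delta_rot=[[0,0,-8],[0,0,-8],[0,0,-8],[0,0,-8],[0,0,-8],[0,0,0],[0,0,0],[0,0,0],[0,0,0]], fingers=[-1,-1,-1,-1,-1,-1,-1,-1,1])

```text
t: 6.62
tool_pos: [0.6399, -0.2548, 0.0369]
orientation: [-3.01, 0.901, -0.001]
wrist_force: [0.2, 0.1, 0.8]
opening: 0.67
gripper_force: 0.0
```

Emit:
step_arm(travel=[[0,0,0],[0,0,0],[0,0,-0.04],[0,0,-0.05],[0,0,-0.05],[0,0,-0.05],[0,0,0]], delta_rot=[[0,0,0],[0,0,0],[0,0,0],[0,0,0],[0,0,0],[0,0,0],[0,0,0]], fingers=[1,1,1,1,1,1,-1])

```text
t: 7.5
tool_pos: [0.6419, -0.2558, 0.2321]
orientation: [-3.01, 0.898, -0.014]
wrist_force: [-0.6, 0.8, -0.6]
opening: 0.937
gripper_force: 0.0
```

```bash
cat >> h.py <<'E'
def rect(s,c,half,z,n,px=600):
    P=[];Q=[]
    for dx,dy in [(1,1),(1,-1),(-1,-1),(-1,1)]:
        p=np.linalg.inv(s["T"])@np.r_[c[0]+dx*half,c[1]+dy*half,z,1];q=s["mtx"]@p[:3];P.append(q[:2]/q[2]);Q.append([px/2-dy*px/2,px/2-dx*px/2])
    H=cv2.getPerspectiveTransform(np.float32(P),np.float32(Q))
    o=cv2.warpPerspective(s["frame"][:,:,::-1],H,(px,px),flags=cv2.INTER_CUBIC);cv2.imwrite("pics/"+n,o);return o
E
python3 - <<'E'
from h import *
s=snapshot("wrist");o=rect(s,(.64,-.254),.06,.062,"w2r.png")
hsv=cv2.cvtColor(o,cv2.COLOR_BGR2HSV);m=((hsv[...,0]<6)|(hsv[...,0]>172))&(hsv[...,1]>150)&(hsv[...,2]>90)
v,u=np.nonzero(m);k=np.hypot(u-300,v-300)<160;u,v=u[k],v[k]
print(len(u),u.mean(),v.mean(),"img angle",np.degrees(np.arctan2(300-v.mean(),u.mean()-300)),"target 175")
plan([.64,-.254,.074])
E
```

```text
967 190.7311271975181 294.7187176835574 img angle 177.23288177804235 target 175
travel mm [-1.8, -0.4, 155.0] tool-z turn None | now [ 0.6406 -0.2552  0.229 ] xyaw -33.2 q6 62.0 tilt 0.26
```

View pics/w2r.png

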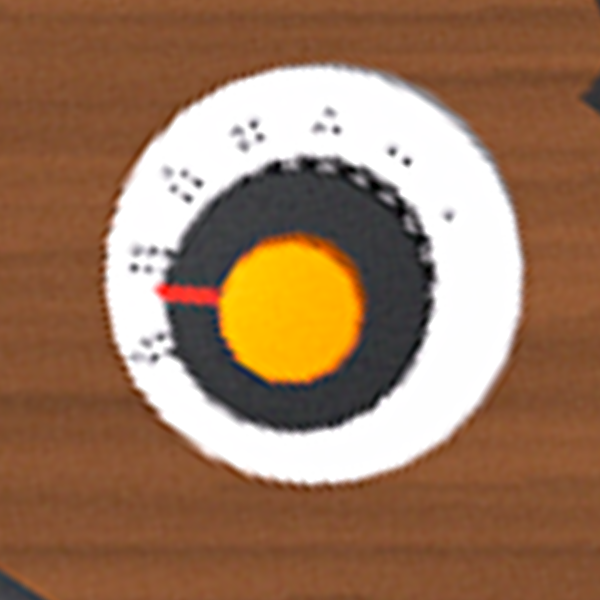

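The red line at (160,292) sits at 177°, and the dose-6 dots at (148,260) are at about 175°, so the sleeve is at 6. Next I press the push top with shut fingers.

Emit:
step_arm(travel=[[-0.002,0,0.03],[0,0,0.03],[0,0,0.03],[0,0,0.03],[0,0,0.025],[0,0,0.009],[0,0,0.006],[0,0,0.002],[0,0,0],[0,0,0]], delta_rot=[[0,0,0],[0,0,0],[0,0,0],[0,0,0],[0,0,0],[0,0,0],[0,0,0],[0,0,0],[0,0,0],[0,0,0]], fingers=[-1,-1,-1,-1,-1,-1,-1,-1,-1,-1])

```text
t: 8.8
tool_pos: [0.6399, -0.2546, 0.0682]
orientation: [3.011, -0.896, 0.008]
wrist_force: [-1.8, 2.0, 14.7]
opening: 0.012
gripper_force: 7.0
```

Fully down: 14.7 N with z at 0.068. I'll retract and measure the rest.

Emit:
step_arm(travel=[[0,0,-0.01],[0,0,-0.03],[0,0,-0.05],[0,0,-0.05],[0,0,-0.04]], delta_rot=[[0,0,0],[0,0,0],[0,0,0],[0,0,0],[0,0,0]], fingers=[-1,-1,-1,1,1])

```text
t: 9.43
tool_pos: [0.638, -0.254, 0.2474]
orientation: [-3.01, 0.898, -0.003]
wrist_force: [0.6, -0.2, -0.1]
opening: 0.173
gripper_force: 0.0
```

```bash
cat >> h.py <<'E'
def maskpts(s,thing,near=None):
    out=[];c=cloud(s)
    for d in silhouettes(s,thing):
        m=d["mask"]&(s["z_map"]>0);p=c[m]
        if len(p)<20: continue
        out.append((d["p"],p))
    return out
def scoop(p):
    """origin xy, yaw deg of bowl dir from points"""
    q=p[p[:,2]>.008][:,:2].astype(np.float32)
    ax=np.linalg.svd(q-q.mean(0))[2][0];n=np.array([-ax[1],ax[0]])
    t=(q-q.mean(0))@ax;wd=[np.ptp((q-q.mean(0))[k]@n) if k.sum()>3 else 0 for k in (t>t.max()-.034,t<t.min()+.034)]
    if wd[0]<wd[1]: ax=-ax;t=-t
    h=q[t<t.max()-.04];v=np.linalg.svd(h-h.mean(0))[2][0];v=v*np.sign(v@ax)
    o=h.mean(0)+v*((((q-h.mean(0))@v).min())+.062)
    return o,np.degrees(np.arctan2(v[1],v[0])),np.ptp(t),wd
def rectfit(p,z,tol=.003):
    q=p[abs(p[:,2]-z)<tol][:,:2]
    if len(q)<5: return None
    (c,sz,a)=cv2.minAreaRect(np.float32(q)*1000);return np.round(c,1),np.round(sz,1),round(a,1),len(q)
E
python3 - <<'E'
from h import *
np.set_printoptions(precision=4,suppress=True)
for n in ("top","scene"):
    s=snapshot(n);print(n)
    for pr,p in maskpts(s,"scoop1"): print("scoop",round(pr,2),len(p),scoop(p))
    for t,zs in (("board",(.018,)),("tray",(.016,)),("round_lid",(.008,.033)),("square_lid",(.008,.033))):
        for pr,p in maskpts(s,t): print(t,round(pr,2),[rectfit(p,z) for z in zs], p.mean(0))
E
```

```text
top
scoop 0.78 311 (array([0.6497, 0.0366], dtype=float32), np.float32(94.954704), np.float32(0.09865985), [np.float32(0.012322981), np.float32(0.032198973)])
scoop 0.44 179 (array([0.4607, 0.0418], dtype=float32), np.float32(70.5708), np.float32(0.088074915), [np.float32(0.0120301405), np.float32(0.012452159)])
board 0.71 [(array([475.7, 287.8]), array([ 99.9, 171. ]), 12.1, 1717)] [0.4761 0.2872 0.0162]
board 0.42 [(array([700.7, 354.7]), array([58.8, 53.8]), 65.0, 42)] [0.7038 0.3625 0.0373]
tray 0.93 [(array([ 464.9, -321.6]), array([155.4, 157. ]), 77.2, 549)] [ 0.4656 -0.3276  0.0066]
round_lid 0.51 [(array([628.7, 272. ]), array([47.7, 45.8]), 46.2, 199), (array([629.1, 271.2]), array([26. , 13.5]), 69.9, 45)] [0.6284 0.2706 0.0135]
square_lid 0.85 [(array([616.8, 161.8]), array([49.8, 49.8]), 23.5, 278), (array([616.9, 161.4]), array([13.1, 24.8]), 28.6, 45)] [0.617  0.161  0.0116]
scene
scoop 0.63 295 (array([0.6539, 0.0142], dtype=float32), np.float32(94.71369), np.float32(0.12303373), [np.float32(0.034448773), np.float32(0.016876757)])
scoop 0.55 1931 (array([0.4743, 0.311
[... 850 characters left out ...]
und_lid 0.83 [(array([630.5, 271.7]), array([47.2, 47.2]), 68.6, 136), (array([631.3, 271.1]), array([24.7, 13.1]), 76.7, 44)] [0.6366 0.2711 0.0148]
square_lid 0.79 [(array([618.1, 161.9]), array([51. , 49.9]), 23.9, 187), (array([618. , 162.3]), array([14.3, 24.6]), 18.6, 44)] [0.6231 0.1624 0.0138]
square_lid 0.31 [(array([ 662.9, -236.5]), array([37.9, 89.5]), 41.0, 42), (array([ 646.6, -251. ]), array([79.5, 87.3]), 44.3, 191)] [ 0.6554 -0.243   0.0382]h.py:38: RuntimeWarning: Mean of empty slice.
  h=q[t<t.max()-.04];v=np.linalg.svd(h-h.mean(0))[2][0];v=v*np.sign(v@ax)
  ret = um.true_divide(
h.py:39: RuntimeWarning: Mean of empty slice.
  o=h.mean(0)+v*((((q-h.mean(0))@v).min())+.062)
```

```bash
python3 - <<'E'
from h import *
plan([.450,.0065,.17],-109.7)
E
```

```text
travel mm [-299.6, -115.0, 74.1] tool-z turn 76.5 | now [ 0.6378 -0.2538  0.2438] xyaw -33.2 q6 62.0 tilt 0.07
```

Emit:
step_arm(travel=[[-0.05,-0.02,0],[-0.05,-0.019,0.01],[-0.05,-0.019,0.01],[-0.05,-0.019,0.018],[-0.05,-0.019,0.018],[-0.05,-0.019,0.018],[0,0,0]], delta_rot=[[0,0,0],[0,0,0],[0,0,0],[0,0,0],[0,0,0],[0,0,0],[0,0,0]], fingers=[0,0,0,0,0,0,0])

```text
t: 10.9
tool_pos: [0.4474, 0.0085, 0.1697]
orientation: [3.012, -0.891, -0.002]
wrist_force: [0.1, 0.9, 1.1]
opening: 0.501
gripper_force: 0.0
```

Emit:
step_arm(travel=[[0,0,0],[0,0,0],[0,0,0],[0,0,0],[0,0,0],[0,0,0],[0,0,0],[0,0,0],[0,0,0],[0,0,0]], delta_rot=[[0,0,8.5],[0,0,8.5],[0,0,8.5],[0,0,8.5],[0,0,8.5],[0,0,8.5],[0,0,8.5],[0,0,8.5],[0,0,8.5],[0,0,0]], fingers=[0,0,0,0,0,0,0,0,0,0])

```text
t: 12.15
tool_pos: [0.4504, 0.0063, 0.1707]
orientation: [-1.809, 2.568, -0.0]
wrist_force: [0.3, -0.2, -1.1]
opening: 0.499
gripper_force: 0.0
```

```bash
cat >> h.py <<'E'
def wscoop(near,s=None):
    s=s or snapshot("wrist")
    c=cloud(s).reshape(-1,3);ok=s["z_map"].ravel()>0
    hsv=cv2.cvtColor(s["frame"],cv2.COLOR_RGB2HSV).reshape(-1,3)
    p=c[ok&(np.hypot(c[:,0]-near[0],c[:,1]-near[1])<.085)&(c[:,2]>.011)&(c[:,2]<.03)]
    print(len(p),scoop(p),"z",np.percentile(p[:,2],[50,95]))
    for t in("scoop1",): print([(round(d["p"],2),w(s,d["location"]).round(4).tolist()) for d in mark_of(s,t)][:2])
    return s
E
python3 - <<'E'
from h import *
s=wscoop((.45,.0065));save(s,"w3.png");plan([.450,.0065,.010],-109.7)
E
```

```text
1040 (array([0.44816703, 0.00920468], dtype=float32), np.float32(-108.39537), np.float32(0.12346601), [np.float32(0.011955237), np.float32(0.032912336)]) z [0.0220686  0.02335563]
[(0.69, [0.447, 0.0082, -0.0003])]
travel mm [-0.0, 0.3, 160.7] tool-z turn 0.2 | now [0.4502 0.0064 0.1707] xyaw -109.5 q6 -46.0 tilt 0.01
```

View pics/w3.png

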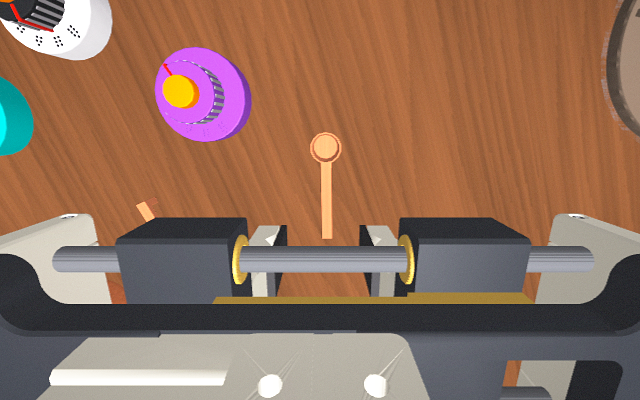

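The picture shows the scoop centred between the fingers, bowl at (325,148) and handle end at (327,238).

Emit:
step_arm(travel=[[0,0.002,0.04],[0,0,0.04],[0,0,0.04],[0,0,0.03],[0,0,0.011],[0,0,0],[0,0,0],[0,0,0],[0,0,0]], delta_rot=[[0,0,-1],[0,0,0],[0,0,0],[0,0,0],[0,0,0],[0,0,0],[0,0,0],[0,0,0],[0,0,0]], fingers=[0,0,0,0,0,0,-1,-1,-1], force=25)

```text
t: 13.38
tool_pos: [0.4484, 0.0075, 0.0103]
orientation: [-1.83, 2.551, -0.0]
wrist_force: [-0.3, -0.6, 0.8]
opening: 0.221
gripper_force: 0.0
```

Emit:
step_arm(travel=[[0,0,0],[0,0,-0.02],[0,0,-0.03],[0,0,-0.04],[0,0,-0.04]], delta_rot=[[0,0,0],[0,0,0],[0,0,0],[0,0,0],[0,0,0]], fingers=[-1,-1,-1,-1,-1])

```text
t: 14.0
tool_pos: [0.4476, 0.0072, 0.1408]
orientation: [1.831, -2.552, -0.0]
wrist_force: [1.0, -0.9, -0.7]
opening: 0.135
gripper_force: 25.0
```

```bash
python3 - <<'E'
from h import *
s=wscoop((.45,.0065),snapshot("scene"))
t=np.radians(-12.8);R2=np.array([[np.cos(t),-np.sin(t)],[np.sin(t),np.cos(t)]])
for y in(-.05,.05):
    g=np.array([.466,-.3215])+R2@[0,y];print(g);plan([*g,.13],-12.8)
E
```

```text
h.py:35: RuntimeWarning: Mean of empty slice.
  ax=np.linalg.svd(q-q.mean(0))[2][0];n=np.array([-ax[1],ax[0]])
  ret = um.true_divide(
h.py:36: RuntimeWarning: Mean of empty slice.
  t=(q-q.mean(0))@ax;wd=[np.ptp((q-q.mean(0))[k]@n) if k.sum()>3 else 0 for k in (t>t.max()-.034,t<t.min()+.034)]
Traceback (most recent call last):
  File "h.py", line 50, in wscoop
    print(len(p),scoop(p),"z",np.percentile(p[:,2],[50,95]))
                 ~~~~~^^^
  File "h.py", line 36, in scoop
    t=(q-q.mean(0))@ax;wd=[np.ptp((q-q.mean(0))[k]@n) if k.sum()>3 else 0 for k in (t>t.max()-.034,t<t.min()+.034)]
                                                                                      ~~~~~^^
ValueError: zero-size array to reduction operation maximum which has no identity
```

```bash
python3 - <<'E'
from h import *
t=np.radians(-12.8);R2=np.array([[np.cos(t),-np.sin(t)],[np.sin(t),np.cos(t)]])
for y in(-.05,.05):
    g=np.array([.466,-.3215])+R2@[0,y];print(g);plan([*g,.14],-12.8)
E
```

```text
[ 0.45492258 -0.37025747]
travel mm [356.9, -124.9, 5.4] tool-z turn 84.2 | now [0.4505 0.0078 0.1459] xyaw -108.6 q6 -45.0 tilt 0.41
[ 0.47707742 -0.27274253]
travel mm [257.4, -114.7, 5.7] tool-z turn 84.2 | now [0.4505 0.0078 0.1459] xyaw -108.6 q6 -45.0 tilt 0.41
```

Emit:
step_arm(travel=[[0.03,-0.01,0],[0.045,-0.016,0],[0.047,-0.016,0],[0.047,-0.017,0],[0.047,-0.017,0],[0.047,-0.017,0],[0.047,-0.016,0],[0.047,-0.016,0],[0,0,0]], delta_rot=[[0,0,0],[0,0,0],[0,0,0],[0,0,0],[0,0,0],[0,0,0],[0,0,0],[0,0,0],[0,0,0]], fingers=[-1,-1,-1,-1,-1,-1,-1,-1,-1])

```text
t: 15.18
tool_pos: [0.4513, -0.3736, 0.1385]
orientation: [1.826, -2.555, -0.001]
wrist_force: [0.1, 0.5, -1.6]
opening: 0.133
gripper_force: 25.0
```

Emit:
step_arm(travel=[[0,0,0],[0,0,0],[0,0,0],[0,0,0],[0,0,0],[0,0,0],[0,0,0],[0,0,0],[0,0,0],[0,0,0]], delta_rot=[[0,0,-9.6],[0,0,-9.6],[0,0,-9.6],[0,0,-9.6],[0,0,-9.6],[0,0,-9.6],[0,0,-9.6],[0,0,-9.6],[0,0,-9.6],[0,0,-9.6]], fingers=[-1,-1,-1,-1,-1,-1,-1,-1,-1,-1])

```text
t: 16.42
tool_pos: [0.4519, -0.3701, 0.1393]
orientation: [-3.123, 0.338, 0.001]
wrist_force: [-0.1, 0.5, -0.7]
opening: 0.136
gripper_force: 2.5
```

Emit:
step_arm(travel=[[0,0,0]], delta_rot=[[0,0,0]], fingers=[-1])

```text
t: 16.55
tool_pos: [0.4518, -0.3702, 0.1393]
orientation: [-3.122, 0.348, 0.001]
wrist_force: [0.0, -0.2, 0.2]
opening: 0.134
gripper_force: 25.0
```

```bash
python3 - <<'E'
from h import *
np.set_printoptions(precision=4,suppress=True)
plan([.455,-.3703,.0185],-12.8);print(state()["opening"],state()["gripper_force"])
s=snapshot("wrist");save(s,"w4.png")
print([(round(d["p"],2),w(s,d["location"]).round(4)) for d in mark_of(s,"tray")])
for pr,p in maskpts(s,"tray"): print(round(pr,2),rectfit(p,.016),len(p))
c=cloud(s);ok=(abs(c[...,2]-.016)<.003)&(np.hypot(c[...,0]-.466,c[...,1]+.3215)<.13)
q=c[ok][:,:2]-[.466,-.3215];t=np.radians(-12.8);q=q@np.array([[np.cos(t),-np.sin(t)],[np.sin(t),np.cos(t)]])
hst,e=np.histogram(q[:,1],np.arange(-.09,.091,.002));print([(round(e[i]*1e3+1),int(hst[i])) for i in range(len(hst)) if hst[i]>15])
E
```

```text
travel mm [3.2, -0.5, 120.8] tool-z turn 0.1 | now [ 0.4518 -0.3702  0.1393] xyaw -12.7 q6 97.0 tilt 0.03
0.13419512087269025 24.99859482049942
[]
0.93 (array([ 484.3, -324. ]), array([154.4, 115.4]), 77.3, 2728) 12735
[(-75, 106), (-73, 137), (-71, 66), (-69, 17), (-67, 19), (-65, 18), (-63, 18), (-61, 18), (-59, 18), (-57, 18), (-55, 17), (-53, 18), (-51, 18), (-49, 18), (-47, 18), (-45, 18), (-43, 18), (-41, 18), (-39, 20), (-37, 21), (-35, 21), (-33, 18), (-31, 19), (-29, 18), (-27, 18), (-25, 108), (-23, 138), (-21, 58), (-19, 18), (-17, 18), (-15, 18), (-13, 18), (-11, 18), (-9, 18), (-7, 19), (-5, 21), (-3, 18), (1, 21), (3, 20), (5, 16), (7, 19), (9, 16), (13, 20), (15, 16), (17, 17), (21, 17), (25, 191), (27, 204), (29, 64), (31, 17), (33, 17), (35, 17), (37, 17), (41, 18), (43, 16), (45, 16), (47, 18), (51, 21), (55, 17), (57, 16), (59, 17), (61, 17), (63, 16), (67, 16), (69, 18), (71, 16), (73, 16), (75, 287), (77, 197), (79, 58)]
```

View pics/w4.png

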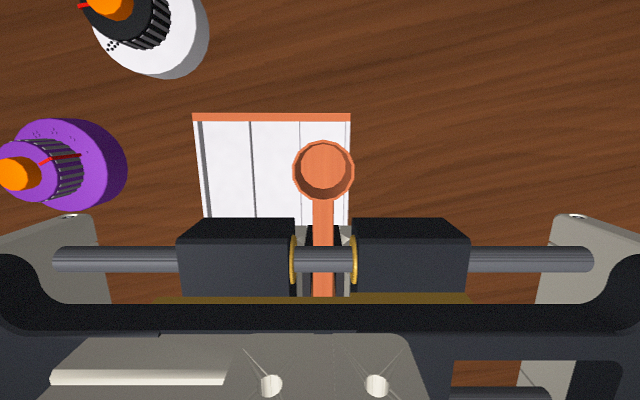

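The picture shows the scoop held straight over the right-hand compartment, bowl at (323,170) towards the copper stripe at row 117. The grip dipped to 2.5 N for a moment but held.

Emit:
step_arm(travel=[[0.003,-0.002,0.04],[0,0,0.04],[0,0,0.025],[0,0,0.011],[0,0,0.005],[0,0,0],[0,0,0],[0,0,0],[0,0,0]], delta_rot=[[0,0,0],[0,0,0],[0,0,0],[0,0,0],[0,0,0],[0,0,0],[0,0,0],[0,0,0],[0,0,0]], fingers=[-1,-1,-1,-1,-1,-1,-0.5,-0.4,-0.4])

```text
t: 17.82
tool_pos: [0.4556, -0.3697, 0.0191]
orientation: [3.122, -0.347, 0.001]
wrist_force: [0.2, -0.5, 0.3]
opening: 0.296
gripper_force: 0.0
```

Emit:
step_arm(travel=[[0,0,0],[0,0,-0.03],[0,0,-0.05],[0,0,-0.05],[0,0,-0.03],[0,0,0]], delta_rot=[[0,0,0],[0,0,0],[0,0,0],[0,0,0],[0,0,0],[0,0,0]], fingers=[-0.4,-0.4,-0.2,0,0,0])

```text
t: 18.58
tool_pos: [0.4567, -0.3703, 0.1817]
orientation: [3.121, -0.347, 0.008]
wrist_force: [-0.4, 0.2, -0.1]
opening: 0.499
gripper_force: 0.0
```

```bash
cat >> h.py <<'E'
def trayscoop(s,c0,R2):
    c=cloud(s);hsv=cv2.cvtColor(s["frame"],cv2.COLOR_RGB2HSV)
    q=c-[*c0,0];q=np.dstack([q[...,:2]@R2,q[...,2]])
    m=(s["z_map"]>0)&(abs(q[...,0])<.072)&(abs(q[...,1])<.075)&(q[...,2]>.018)&(q[...,2]<.06)&(hsv[...,1]>70)
    p=q[m];print("n",len(p))
    for a,b in((-.075,-.025),(-.025,.025),(.025,.075)):
        k=p[(p[:,1]>a)&(p[:,1]<b)]
        if len(k)>20:
            h=[k[(k[:,0]>x)&(k[:,0]<x+.02)] for x in np.arange(-.07,.07,.02)]
            print("x",k[:,0].min().round(4),k[:,0].max().round(4),"y",k[:,1].min().round(4),k[:,1].max().round(4),"z along",[np.median(i[:,2]).round(4) if len(i)>3 else None for i in h])
C0=np.array([.4663,-.320]);_t=np.radians(-12.8);R2=np.array([[np.cos(_t),-np.sin(_t)],[np.sin(_t),np.cos(_t)]])
E
python3 - <<'E'
from h import *
for n in("top","scene","wrist"): s=snapshot(n);print(n);trayscoop(s,C0,R2)
s=snapshot("scene")
for pr,p in maskpts(s,"scoop1"): print("scoop",round(pr,2),len(p),scoop(p)[:3])
plan([.653,.015,.17],94.7)
E
```

```text
top
n 0
scene
n 132
x -0.0586 0.0712 y -0.0741 -0.0332 z along [np.float64(0.0256), np.float64(0.0271), np.float64(0.0271), np.float64(0.0264), np.float64(0.0244), np.float64(0.0251), np.float64(0.0224), None]
wrist
n 938
x -0.0621 0.0712 y -0.0707 -0.0252 z along [np.float64(0.0262), np.float64(0.026), np.float64(0.0262), np.float64(0.0262), np.float64(0.0261), np.float64(0.0249), np.float64(0.0256), np.float64(0.0184)]
scoop 0.67 196 (array([ 0.4597127 , -0.36983156], dtype=float32), np.float32(-13.46863), np.float32(0.12423397))
scoop 0.6 306 (array([0.65400195, 0.01467972], dtype=float32), np.float32(95.31306), np.float32(0.122922026))
scoop 0.47 1875 (array([0.47501498, 0.31073967], dtype=float32), np.float32(-77.70566), np.float32(0.17105398))
travel mm [109.0, -418.5, 7.3] tool-z turn 72.6 | now [ 0.4547 -0.3693  0.1773] xyaw -12.7 q6 97.0 tilt 0.13
```

Emit:
step_arm(travel=[[0.01,-0.03,0],[0.012,-0.048,0],[0.012,-0.048,0],[0.012,-0.049,0],[0.013,-0.049,0],[0.013,-0.049,0],[0.013,-0.049,0.004],[0.013,-0.049,0.003],[0.011,-0.048,0],[0,0,0]], delta_rot=[[0,0,0],[0,0,0],[0,0,0],[0,0,0],[0,0,0],[0,0,0],[0,0,0],[0,0,0],[0,0,0],[0,0,0]], fingers=[0,0,0,0,0,0,0,0,0,0])

```text
t: 20.08
tool_pos: [0.6545, 0.0181, 0.1695]
orientation: [3.122, -0.342, -0.003]
wrist_force: [-0.8, -0.1, -0.1]
opening: 0.501
gripper_force: 0.0
```

Emit:
step_arm(travel=[[0,0,0],[0,0,0],[0,0,0],[0,0,0],[0,0,0],[0,0,0],[0,0,0],[0,0,0],[0,0,0]], delta_rot=[[0,0,9],[0,0,9],[0,0,9],[0,0,9],[0,0,9],[0,0,9],[0,0,9],[0,0,9],[0,0,0]], fingers=[0,0,0,0,0,0,0,0,0])

```text
t: 21.2
tool_pos: [0.6532, 0.0145, 0.1707]
orientation: [2.321, -2.115, -0.001]
wrist_force: [-0.1, 0.3, -0.1]
opening: 0.498
gripper_force: 0.0
```

```bash
python3 - <<'E'
from h import *
for n in("scene","top"):
  s=snapshot(n)
  print([(round(d["p"],2),w(s,d["location"]).round(4).tolist()) for d in mark_of(s,"scoop1")])
  for pr,p in maskpts(s,"scoop1"): print("scoop",round(pr,2),len(p),scoop(p)[:3])
s=wscoop((.654,.015))
plan([.654,.015,.010],95)
E
```

```text
[(0.74, [0.4537, -0.3722, 0.0012]), (0.7, [0.6503, 0.0154, 0.0018]), (0.35, [0.6238, 0.2723, 0.0019])]
scoop 0.64 213 (array([ 0.45254406, -0.36726275], dtype=float32), np.float32(-11.2048435), np.float32(0.12878008))
scoop 0.64 316 (array([0.65396625, 0.01358275], dtype=float32), np.float32(94.399994), np.float32(0.12223731))
[]
scoop 0.77 356 (array([ 0.45582527, -0.36884862], dtype=float32), np.float32(-13.554991), np.float32(0.12173204))
1108 (array([0.6516888 , 0.01552634], dtype=float32), np.float32(94.20207), np.float32(0.12361544), [np.float32(0.03231904), np.float32(0.012020386)]) z [0.02200616 0.02334794]
[(0.57, [0.6537, 0.015, -0.0003])]
travel mm [0.2, -0.2, 161.6] tool-z turn 0.4 | now [0.6538 0.0152 0.1716] xyaw -84.6 q6 -13.0 tilt 0.0
```

Emit:
step_arm(travel=[[0,0.001,0.04],[0,0,0.04],[0,0,0.04],[0,0,0.03],[0,0,0.011],[0,0,0],[0,0,0],[0,0,0],[0,0,0],[0,0,0]], delta_rot=[[0,0,1],[0,0,0],[0,0,0],[0,0,0],[0,0,0],[0,0,0],[0,0,0],[0,0,0],[0,0,0],[0,0,0]], fingers=[0,0,0,0,0,0,-1,-1,-1,-1])

```text
t: 22.85
tool_pos: [0.6529, 0.0151, 0.0111]
orientation: [-2.303, 2.136, -0.0]
wrist_force: [-1.8, 0.9, 2.9]
opening: 0.132
gripper_force: 25.0
```

Emit:
step_arm(travel=[[0,0,0],[0,0,-0.02],[0,0,-0.03],[0,0,-0.04],[0,0,-0.04],[0,0,0]], delta_rot=[[0,0,0],[0,0,0],[0,0,0],[0,0,0],[0,0,0],[0,0,0]], fingers=[-1,-1,-1,-1,-1,-1])

```text
t: 23.6
tool_pos: [0.6549, 0.0155, 0.1444]
orientation: [-2.3, 2.132, -0.006]
wrist_force: [0.3, -0.2, -1.0]
opening: 0.134
gripper_force: 25.0
```

```bash
python3 - <<'E'
from h import *
g=C0+R2@[0,.05];print(g,state()["opening"],state()["gripper_force"]);plan([*g,.14],-12.8)
E
```

```text
[ 0.47737742 -0.27124253] 0.13376151003719058 24.993788301944733
travel mm [272.5, 198.7, 2.9] tool-z turn -72.9 | now [0.6549 0.0155 0.1444] xyaw -85.7 q6 -14.0 tilt 0.38
```

Emit:
step_arm(travel=[[0.02,0.015,0],[0.036,0.026,0],[0.036,0.026,0],[0.036,0.026,0],[0.036,0.026,0],[0.036,0.026,0],[0.036,0.027,0],[0.036,0.027,0],[0,0,0]], delta_rot=[[0,0,0],[0,0,0],[0,0,0],[0,0,0],[0,0,0],[0,0,0],[0,0,0],[0,0,0],[0,0,7]], fingers=[-1,-1,-1,-1,-1,-1,-1,-1,-1])

```text
t: 24.72
tool_pos: [0.4713, -0.2732, 0.1392]
orientation: [2.161, -2.278, -0.004]
wrist_force: [0.8, 0.2, -0.6]
opening: 0.135
gripper_force: 25.0
```

Emit:
step_arm(travel=[[0,0,0],[0,0,0],[0,0,0],[0,0,0],[0,0,0],[0,0,0],[0,0,0],[0,0,0],[0,0,0],[0,0,0]], delta_rot=[[0,0,10],[0,0,10],[0,0,10],[0,0,10],[0,0,10],[0,0,10],[0,0,10],[0,0,10],[0,0,10],[0,0,10]], fingers=[-1,-1,-1,-1,-1,-1,-1,-1,-1,-1])

```text
t: 25.98
tool_pos: [0.473, -0.2712, 0.1392]
orientation: [-0.357, -3.119, -0.001]
wrist_force: [1.3, -0.5, -0.0]
opening: 0.132
gripper_force: 25.0
```

Emit:
step_arm(travel=[[0,0,0],[0,0,0]], delta_rot=[[0,0,0],[0,0,0]], fingers=[-1,-1])

```text
t: 26.22
tool_pos: [0.474, -0.2712, 0.14]
orientation: [-0.342, -3.122, -0.0]
wrist_force: [-0.4, 0.4, -0.8]
opening: 0.13
gripper_force: 25.0
```

```bash
python3 - <<'E'
from h import *
g=C0+R2@[0,.05];print(g,state()["opening"],state()["gripper_force"]);plan([*g,.0195],-12.8)
s=snapshot("wrist");c=cloud(s);q=c-[*C0,0];q=np.dstack([q[...,:2]@R2,q[...,2]])
hsv=cv2.cvtColor(s["frame"],cv2.COLOR_RGB2HSV)
m=(q[...,2]>.1)&(q[...,2]<.18)&(abs(q[...,0])<.075)&(abs(q[...,1]-.05)<.02)&(hsv[...,1]>70)
p=q[m]
for x in np.arange(-.07,.07,.02):
    k=p[(p[:,0]>x)&(p[:,0]<x+.02)]
    if len(k)>5: print(round(x+.01,2),len(k),np.median(k,0).round(4),k[:,1].min().round(4),k[:,1].max().round(4))
E
```

```text
[ 0.47737742 -0.27124253] 0.12977445759787293 24.993999302387238
travel mm [-3.4, 0.7, 120.5] tool-z turn 0.3 | now [ 0.474  -0.2712  0.14  ] xyaw 167.5 q6 -93.0 tilt 0.06
-0.06 696 [-0.0583  0.05    0.1512] 0.0444 0.0556
-0.04 774 [-0.0404  0.0503  0.1512] 0.0443 0.0559
-0.02 738 [-0.0196  0.0504  0.1512] 0.0365 0.0664
0.0 202 [-0.007   0.0505  0.1512] 0.0445 0.0562
0.02 468 [0.0202 0.0501 0.1511] 0.0431 0.0577
0.04 100 [0.0404 0.0508 0.1324] 0.0426 0.0583
```

Emit:
step_arm(travel=[[-0.003,0,0.04],[0,0,0.04],[0,0,0.025],[0,0,0.011],[0,0,0.0045],[0,0,0],[0,0,0],[0,0,0],[0,0,0]], delta_rot=[[0,0,0],[0,0,0],[0,0,0],[0,0,0],[0,0,0],[0,0,0],[0,0,0],[0,0,0],[0,0,0]], fingers=[-1,-1,-1,-1,-1,-1,-0.5,-0.4,-0.4])

```text
t: 27.4
tool_pos: [0.478, -0.2718, 0.0205]
orientation: [0.347, 3.121, -0.0]
wrist_force: [-0.2, -0.1, -0.8]
opening: 0.299
gripper_force: 0.0
```

Emit:
step_arm(travel=[[0,0,0],[0,0,-0.03],[0,0,-0.05],[0,0,-0.05],[0,0,-0.03],[0,0,0]], delta_rot=[[0,0,0],[0,0,0],[0,0,0],[0,0,0],[0,0,0],[0,0,0]], fingers=[-0.4,-0.4,-0.2,0,0,0])

```text
t: 28.15
tool_pos: [0.4791, -0.2722, 0.183]
orientation: [0.346, 3.117, -0.001]
wrist_force: [0.2, -0.1, -1.1]
opening: 0.5
gripper_force: 0.0
```

```bash
python3 - <<'E'
from h import *
np.set_printoptions(precision=4,suppress=True)
for n in("top","scene"): s=snapshot(n);print(n);trayscoop(s,C0,R2)
for n in("top","scene"):
    s=snapshot(n);print(n)
    for t,zs in (("board",(.018,)),("round_lid",(.008,.033)),("square_lid",(.008,.033))):
        for pr,p in maskpts(s,t): print(t,round(pr,2),[rectfit(p,z) for z in zs])
    for h in ("board_hole0",): print([(round(d["p"],2),w(s,d["location"]).round(4).tolist()) for d in mark_of(s,h)])
plan([.617,.162,.17])
E
```

```text
top
n 12
scene
n 258
x -0.0601 0.0621 y -0.0687 -0.0337 z along [np.float64(0.0252), np.float64(0.025), np.float64(0.0254), np.float64(0.0263), np.float64(0.0261), np.float64(0.0234), np.float64(0.0225), None]
x -0.0588 0.064 y 0.0331 0.067 z along [np.float64(0.025), np.float64(0.0254), np.float64(0.0259), np.float64(0.0269), np.float64(0.0263), np.float64(0.0233), np.float64(0.0238), None]
top
board 0.18 [(array([702.2, 353.7]), array([58.7, 51.5]), 81.7, 39)]
round_lid 0.73 [(array([586.4, 236.2]), array([47.3, 47.4]), 46.8, 190), (array([586. , 235.6]), array([25. , 13.9]), 69.6, 56)]
square_lid 0.56 [(array([616.9, 161.8]), array([49.9, 49.2]), 22.8, 261), (array([616.9, 161.2]), array([13. , 25.1]), 19.8, 48)]
square_lid 0.55 [None, (array([752.2,  51.4]), array([13.7, 61.1]), 18.4, 13)]
[(0.79, [0.4848, 0.2488, 0.0138]), (0.65, [0.4675, 0.3294, 0.0173]), (0.21, [0.7009, 0.355, -0.0001])]
scene
board 0.86 [(array([476.4, 287.4]), array([104.3, 170.9]), 11.5, 1142)]
board 0.59 [(array([701.9, 354.4]), array([53.7, 59.4]), 85.2, 57)]
round_lid 0.61 [(array([587.8, 235.5]), array([48.3, 46.7]), 16.7, 129), (array([585.3, 236. ]), array([25.7, 14.1]), 66.9, 38)]
square_lid 0.71 [(array([618.1, 161.2]), array([50.1, 49.5]), 23.3, 178), (array([618.5, 162.3]), array([15.9, 24.1]), 17.6, 44)]
[(0.77, [0.4828, 0.2515, 0.0184]), (0.63, [0.467, 0.3301, 0.0177]), (0.32, [0.4691, 0.2898, 0.0014])]
travel mm [-40.6, 453.8, 9.8] tool-z turn None | now [ 0.4776 -0.2717  0.1798] xyaw 167.3 q6 -93.0 tilt 0.03
```

Both scoops are seated. The round lid has been knocked to about (0.586, 0.236). Next is the square lid.

Emit:
step_arm(travel=[[0,0.03,0],[-0.005,0.053,0],[-0.005,0.053,0],[-0.005,0.053,0],[-0.005,0.053,0],[-0.005,0.053,0],[-0.005,0.053,0],[-0.005,0.053,0],[-0.005,0.053,0],[0,0,0]], delta_rot=[[0,0,0],[0,0,0],[0,0,0],[0,0,0],[0,0,0],[0,0,0],[0,0,0],[0,0,0],[0,0,-8],[0,0,-8]], fingers=[0,0,0,0,0,0,0,0,0,0])

```text
t: 30.0
tool_pos: [0.6173, 0.1658, 0.1792]
orientation: [0.103, -3.14, 0.0]
wrist_force: [-1.0, -0.6, -0.6]
opening: 0.5
gripper_force: 0.0
```

Emit:
step_arm(travel=[[0,0,0],[0,0,0],[0,0,0],[0,0,0],[0,0,0],[0,0,0],[0,0,0],[0,0,0],[0,0,0],[0,0,0]], delta_rot=[[0,0,-10],[0,0,-10],[0,0,-10],[0,0,-10],[0,0,-10],[0,0,-10],[0,0,-10],[0,0,-10],[0,0,-10],[0,0,-10]], fingers=[0,0,0,0,0,0,0,0,0,0])

```text
t: 31.25
tool_pos: [0.6165, 0.1624, 0.1799]
orientation: [2.469, -1.942, -0.0]
wrist_force: [-0.1, -0.9, -0.0]
opening: 0.501
gripper_force: 0.0
```

Emit:
step_arm(travel=[[0,0,0],[0,0,0],[0,0,0]], delta_rot=[[0,0,-10],[0,0,0],[0,0,0]], fingers=[0,0,0])

```text
t: 31.62
tool_pos: [0.6165, 0.1624, 0.18]
orientation: [2.621, -1.732, -0.0]
wrist_force: [0.3, 0.4, -0.2]
opening: 0.501
gripper_force: 0.0
```

```bash
python3 - <<'E'
from h import *
s=snapshot("wrist");save(s,"w5.png")
for t in("square_lid","round_lid"):
    for pr,p in maskpts(s,t): print(t,round(pr,2),[rectfit(p,z) for z in(.008,.033)])
plan([.6175,.1617,.0115],113.3)
E
```

```text
square_lid 0.65 [(array([616.6, 163.4]), array([49.4, 50.1]), 23.6, 1363), (array([616. , 162.8]), array([12.6, 24.6]), 22.8, 260)]
round_lid 0.77 [(array([590. , 227.1]), array([47.8, 26.8]), 23.3, 516), (array([586.3, 226.5]), array([8.4, 3.1]), 24.4, 19)]
travel mm [1.0, -0.6, 168.6] tool-z turn -0.1 | now [0.6165 0.1624 0.1801] xyaw -66.8 q6 -9.0 tilt 0.0
```

View pics/w5.png

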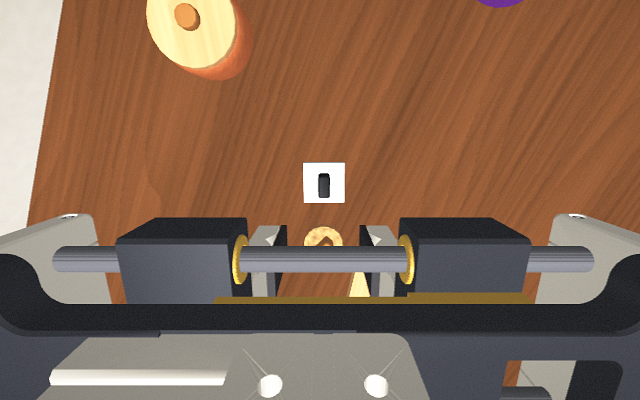

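The square lid at (323,183) lies square under the gripper, grip bar along the view.

Emit:
step_arm(travel=[[0,0,0.04],[0,0,0.04],[0,0,0.04],[0,0,0.035],[0,0,0.0135],[0,0,0],[0,0,0],[0,0,0],[0,0,0],[0,0,0]], delta_rot=[[0,0,0],[0,0,0],[0,0,0],[0,0,0],[0,0,0],[0,0,0],[0,0,0],[0,0,0],[0,0,0],[0,0,0]], fingers=[0,0,0,0,0,0,-1,-1,-1,-1])

```text
t: 33.02
tool_pos: [0.6167, 0.1625, 0.0122]
orientation: [-2.624, 1.727, -0.001]
wrist_force: [-0.4, -0.6, 4.0]
opening: 0.162
gripper_force: 25.0
```

Emit:
step_arm(travel=[[0,0,-0.02],[0,0,-0.04],[0,0,-0.04],[0,0,-0.03],[0,0,0],[0,0,0]], delta_rot=[[0,0,0],[0,0,0],[0,0,0],[0,0,0],[0,0,6],[0,0,5.2]], fingers=[-1,-1,-1,-1,-1,-1])

```text
t: 33.78
tool_pos: [0.6164, 0.1624, 0.1421]
orientation: [-2.439, 1.978, -0.0]
wrist_force: [1.0, -0.4, -1.1]
opening: 0.157
gripper_force: 25.0
```

```bash
python3 - <<'E'
from h import *
print(state()["opening"],state()["gripper_force"]);plan([.4673,.3286,.14],102)
E
```

```text
0.15720020193053333 24.99800831079483
travel mm [-193.4, 111.6, 2.1] tool-z turn -0.1 | now [0.6164 0.1624 0.1421] xyaw -78.1 q6 -20.0 tilt 0.05
```

Emit:
step_arm(travel=[[-0.025,0.014,0],[-0.033,0.019,0],[-0.034,0.019,0],[-0.034,0.02,0],[-0.034,0.02,0],[-0.033,0.019,0],[0,0,0],[0,0,0]], delta_rot=[[0,0,0],[0,0,0],[0,0,0],[0,0,0],[0,0,0],[0,0,0],[0,0,0],[0,0,0]], fingers=[-1,-1,-1,-1,-1,-1,-1,-1])

```text
t: 34.78
tool_pos: [0.4673, 0.3278, 0.1415]
orientation: [2.444, -1.974, -0.0]
wrist_force: [0.2, -0.9, 0.6]
opening: 0.158
gripper_force: 25.0
```

```bash
python3 - <<'E'
from h import *
np.set_printoptions(precision=4,suppress=True)
print(state()["opening"],state()["gripper_force"]);plan([.4673,.3286,.0245],102)
B0=np.array([.476,.2875]);t=np.radians(12);RB=np.array([[np.cos(t),-np.sin(t)],[np.sin(t),np.cos(t)]])
for n in("wrist","top"):
    s=snapshot(n);c=cloud(s);q=c-[*B0,0];q=np.dstack([q[...,:2]@RB,q[...,2]]);z=q[...,2]
    reg=(abs(q[...,0])<.06)&(abs(q[...,1])<.095)&(s["z_map"]>0)
    top=q[reg&(abs(z-.018)<.003)];fl=q[reg&(abs(z-.012)<.0025)]
    print(n,len(top),"x",np.percentile(top[:,0],[1,99]),top[:,0].min(),top[:,0].max(),"y",top[:,1].min(),top[:,1].max(),"rect",cv2.minAreaRect(np.float32(top[:,:2]*1000)))
    for sgn in(-1,1):
        f=fl[(sgn*fl[:,1]>.01)&(sgn*fl[:,1]<.075)&(abs(fl[:,0])<.035)]
        if len(f)>20: print("floor",sgn,len(f),np.percentile(f[:,0],[2,98]),np.percentile(f[:,1],[2,98]))
    if n=="wrist":
        save(s,"w6.png");m=(z>.09)&(z<.19)&(s["z_map"]>0)
        for pr,p in maskpts(s,"square_lid"): print("lid",round(pr,2),p.mean(0),[rectfit(p,k) for k in(.139,.136,.16)])
E
```

```text
0.1579715404712363 24.999979734420776
travel mm [-0.8, -0.2, 117.0] tool-z turn 0.1 | now [0.4673 0.3278 0.1415] xyaw -77.9 q6 -43.0 tilt 0.01
wrist 9972 x [-0.0501  0.0487] -0.05108333131542379 0.04947391425104782 y -0.08292840477034333 0.07011662117817336 rect ((-0.778900146484375, -6.368965148925781), (100.4505844116211, 153.07229614257812), 0.06854933500289917)
floor -1 2437 [-0.0247  0.0233] [-0.0641 -0.0158]
floor 1 1373 [-0.0267  0.0253] [0.0188 0.0469]
lid 0.69 [0.471  0.3134 0.1423] [(array([471. , 312.8]), array([49.9, 17.6]), 12.1, 1916), (array([471. , 312.8]), array([49.9, 17.6]), 12.1, 1995), (array([467.5, 328.6]), array([13.8, 26. ]), 13.3, 438)]
top 1440 x [-0.0495  0.0492] -0.05012727038514153 0.04993010501925001 y -0.08521148484770696 0.08492075686726802 rect ((-0.16056442260742188, -0.254730224609375), (99.91413879394531, 169.94468688964844), 0.23398736119270325)
floor -1 291 [-0.0255  0.0263] [-0.0675 -0.0158]
floor 1 212 [-0.0258  0.0264] [0.017  0.0496]
```

View pics/w6.png

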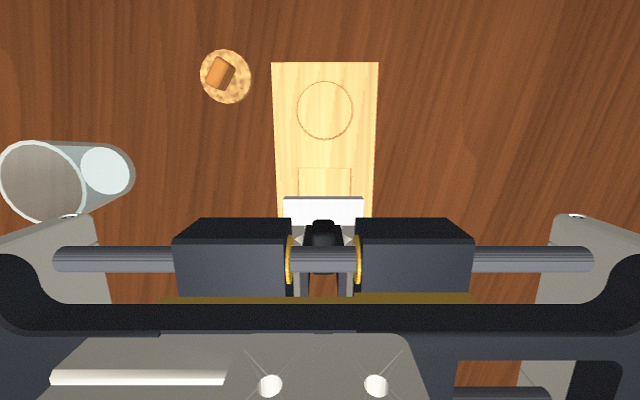

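The picture shows the square lid held level at (323,210), in line with the square recess, whose near edge is at row 168. The round lid is at (225,76).

Emit:
step_arm(travel=[[-0.001,0.001,0.03],[0,0,0.03],[0,0,0.025],[0,0,0.015],[0,0,0.01],[0,0,0.004],[0,0,0.002],[0,0,0]], delta_rot=[[0,0,0],[0,0,0],[0,0,0],[0,0,0],[0,0,0],[0,0,0],[0,0,0],[0,0,0]], fingers=[-1,-1,-1,-1,-1,-1,-1,-1])

```text
t: 35.92
tool_pos: [0.4665, 0.3288, 0.026]
orientation: [-2.443, 1.974, -0.0]
wrist_force: [-0.2, 0.7, -1.2]
opening: 0.154
gripper_force: 25.0
```

Emit:
step_arm(travel=[[0,0,0.001],[0,0,0],[0,0,0],[0,0,0],[0,0,-0.03],[0,0,-0.05],[0,0,-0.05],[0,0,-0.02],[0,0,0]], delta_rot=[[0,0,0],[0,0,0],[0,0,0],[0,0,0],[0,0,0],[0,0,0],[0,0,0],[0,0,0],[0,0,0]], fingers=[-1,-0.3,0,0,0,0,0,0,0])

```text
t: 37.05
tool_pos: [0.467, 0.3294, 0.1767]
orientation: [-2.44, 1.972, 0.0]
wrist_force: [0.3, 0.6, -0.3]
opening: 0.5
gripper_force: 0.0
```

```bash
python3 - <<'E'
from h import *
np.set_printoptions(precision=4,suppress=True)
for n in("top","scene"):
    s=snapshot(n)
    for pr,p in maskpts(s,"square_lid"): print(n,round(pr,2),p.mean(0),[rectfit(p,z) for z in(.020,.045)])
    for pr,p in maskpts(s,"round_lid"): print(n,"round",round(pr,2),p.mean(0),[rectfit(p,z) for z in(.008,.033)])
plan([.5863,.236,.17],-20)
E
```

```text
top 0.62 [0.4685 0.3271 0.0239] [(array([467.9, 328.1]), array([49.7, 51. ]), 11.9, 293), (array([468.2, 327.7]), array([13.1, 25.7]), 12.8, 54)]
top round 0.61 [0.5857 0.2339 0.0138] [(array([585.5, 234.9]), array([47. , 45.2]), 1.2, 182), (array([585.8, 235.8]), array([24.9, 13.5]), 69.7, 47)]
top round 0.52 [0.4774 0.2768 0.0173] [(array([471.6, 289.2]), array([ 91.9, 178.4]), 14.1, 134), None]
top round 0.26 [ 0.7145 -0.3586  0.0061] [(array([ 714.2, -359.9]), array([90.4, 86.9]), 3.0, 689), None]
scene 0.62 [ 0.466  -0.3168  0.0086] [(array([ 470. , -320.5]), array([152.1, 156.5]), 78.5, 93), None]
scene 0.58 [0.4747 0.3256 0.0253] [(array([469.8, 326.1]), array([50.4, 53.2]), 9.7, 167), (array([470.2, 328. ]), array([12.6, 25. ]), 5.5, 33)]
scene 0.24 [0.4858 0.282  0.0164] [(array([476.4, 287. ]), array([103.5, 170.3]), 11.8, 1031), (array([464. , 325.8]), array([ 4., 22.]), 8.2, 10)]
scene round 0.82 [0.593  0.237  0.0155] [(array([591.2, 237.3]), array([39.8, 43.7]), 9.9, 106), (array([587.1, 235.1]), array([23.9, 13. ]), 75.8, 35)]
travel mm [115.4, -98.4, 3.4] tool-z turn -57.9 | now [0.466  0.3282 0.1734] xyaw -77.9 q6 -43.0 tilt 0.12
```

Emit:
step_arm(travel=[[0.019,-0.016,0],[0.032,-0.028,0],[0.032,-0.028,0],[0.032,-0.026,0.003],[0,0,0],[0,0,0],[0,0,0],[0,0,0],[0,0,0]], delta_rot=[[0,0,0],[0,0,0],[0,0,0],[0,0,0],[0,0,8],[0,0,8],[0,0,8],[0,0,8.4],[0,0,0]], fingers=[0,0,0,0,0,0,0,0,0])

```text
t: 38.48
tool_pos: [0.586, 0.2365, 0.1707]
orientation: [1.796, -2.576, 0.0]
wrist_force: [0.4, 1.2, 0.1]
opening: 0.497
gripper_force: 0.0
```

```bash
python3 - <<'E'
from h import *
s=snapshot("wrist");save(s,"w7.png")
for pr,p in maskpts(s,"round_lid"): print(round(pr,2),p.mean(0),[rectfit(p,z) for z in(.008,.033)])
plan([.586,.2355,.0115],69.7)
E
```

```text
0.92 [0.58458223 0.23560835 0.01303486] [(array([585.1, 237. ]), array([48.2, 48.7]), 69.4, 1041), (array([584.7, 237.4]), array([25. , 13.2]), 69.5, 271)]
0.16 [0.46547644 0.30993521 0.02500963] [None, (array([465.4, 316.6]), array([2.2, 0.9]), 8.0, 5)]
travel mm [0.9, -0.3, 159.5] tool-z turn 0.2 | now [0.5861 0.2366 0.171 ] xyaw -110.1 q6 -60.0 tilt 0.05
```

View pics/w7.png

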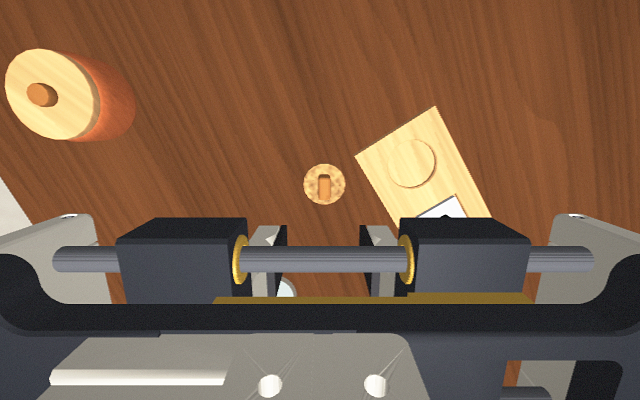

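The round lid at (324,184) is centred under the gripper, bar along the view. I'll narrow the opening to stay clear of the board.

Emit:
step_arm(travel=[[0,0,0.04],[0,0,0.04],[0,0,0.04],[0,0,0.03],[0,0,0.0095],[0,0,0],[0,0,0],[0,0,0],[0,0,0],[0,0,0]], delta_rot=[[0,0,0],[0,0,0],[0,0,0],[0,0,0],[0,0,0],[0,0,0],[0,0,0],[0,0,0],[0,0,0],[0,0,0]], fingers=[-0.2,-0.2,-0.2,-0.2,-0.2,-0.2,-1,-1,-1,-1])

```text
t: 39.83
tool_pos: [0.5866, 0.237, 0.0131]
orientation: [-1.795, 2.577, -0.0]
wrist_force: [-1.7, -0.1, 5.7]
opening: 0.155
gripper_force: 25.0
```

Emit:
step_arm(travel=[[0,0,-0.02],[0,0,-0.04],[0,0,-0.04],[0,0,-0.03],[0,0,0]], delta_rot=[[0,0,0],[0,0,0],[0,0,0],[0,0,0],[0,0,0]], fingers=[-1,-1,-1,-1,-1])

```text
t: 40.45
tool_pos: [0.5875, 0.2375, 0.145]
orientation: [-1.793, 2.574, 0.0]
wrist_force: [0.1, 0.0, -1.0]
opening: 0.158
gripper_force: 25.0
```

```bash
python3 - <<'E'
from h import *
print(state()["opening"],state()["gripper_force"]);plan([.4845,.247,.14],69.7)
E
```

```text
0.1575730292703011 24.99984920024872
travel mm [26.8, 100.0, 4.6] tool-z turn 0.0 | now [0.5875 0.2375 0.145 ] xyaw -110.3 q6 -60.0 tilt 0.3
```

Emit:
step_arm(travel=[[0.007,0.02,0],[0.007,0.027,0],[0.007,0.027,0],[0.006,0.026,0.003],[0,0,0],[0,0,0],[0,0,0]], delta_rot=[[0,0,0],[0,0,0],[0,0,0],[0,0,0],[0,0,0],[0,0,0],[0,0,0]], fingers=[-1,-1,-1,-1,-1,-1,-1])

```text
t: 41.32
tool_pos: [0.4836, 0.246, 0.1387]
orientation: [1.794, -2.578, 0.0]
wrist_force: [0.1, 0.2, -1.1]
opening: 0.163
gripper_force: 25.0
```

```bash
python3 - <<'E'
from h import *
np.set_printoptions(precision=4,suppress=True)
print(state()["opening"],state()["gripper_force"]);plan([.4845,.247,.026],69.7)
B0=np.array([.476,.2875]);t=np.radians(12);RB=np.array([[np.cos(t),-np.sin(t)],[np.sin(t),np.cos(t)]])
s=snapshot("wrist");c=cloud(s);q=c-[*B0,0];q=np.dstack([q[...,:2]@RB,q[...,2]]);z=q[...,2]
reg=(abs(q[...,0])<.06)&(abs(q[...,1])<.095)&(s["z_map"]>0)
top=q[reg&(abs(z-.018)<.003)]
print(len(top),"x",top[:,0].min(),top[:,0].max(),"y",top[:,1].min(),top[:,1].max())
fl=q[reg&(abs(z-.012)<.0025)];f=fl[(fl[:,1]<-.01)&(fl[:,1]>-.075)&(abs(fl[:,0])<.035)]
print(len(f),f.min(0) if len(f) else 0,f.max(0) if len(f) else 0)
for pr,p in maskpts(s,"round_lid"): 
    print(round(pr,2),p.mean(0),[rectfit(p,k) for k in(.135,.16)])
    k=p[abs(p[:,2]-.135)<.004][:,:2]
    if len(k)>50:  # circle fit on hull
        h=cv2.convexHull(np.float32(k))[:,0].astype(float);print("hull ext",h.min(0),h.max(0))
E
```

```text
0.162808679500475 24.999837577342987
travel mm [-1.3, -0.5, 112.7] tool-z turn -0.0 | now [0.4836 0.246  0.1387] xyaw -110.3 q6 -68.0 tilt 0.02
4501 x -0.050803688849135796 0.049480134623225334 y -0.08300583202737447 0.06597291660097404
1169 [-0.0273 -0.0659  0.01  ] [ 0.0255 -0.0186  0.0144]
0.58 [0.4784 0.2327 0.14  ] [(array([478. , 231.2]), array([18.3, 41.8]), 69.7, 1384), (array([480.4, 238.1]), array([ 9.1, 13.6]), 67.4, 359)]
hull ext [0.4593 0.2211] [0.4992 0.246 ]
```

Emit:
step_arm(travel=[[-0.001,0,0.03],[0,0,0.03],[0,0,0.025],[0,0,0.013],[0,0,0.008],[0,0,0.004],[0,0,0.002],[0,0,0]], delta_rot=[[0,0,0],[0,0,0],[0,0,0],[0,0,0],[0,0,0],[0,0,0],[0,0,0],[0,0,0]], fingers=[-1,-1,-1,-1,-1,-1,-1,-1])

```text
t: 42.42
tool_pos: [0.4836, 0.2472, 0.0275]
orientation: [-1.795, 2.577, 0.0]
wrist_force: [-0.8, -0.0, -0.8]
opening: 0.158
gripper_force: 25.0
```

Emit:
step_arm(travel=[[0,0,0.0015],[0,0,0],[0,0,0],[0,0,0],[0,0,-0.03],[0,0,-0.05],[0,0,-0.05],[0,0,-0.05],[0,0,0]], delta_rot=[[0,0,0],[0,0,0],[0,0,0],[0,0,0],[0,0,0],[0,0,0],[0,0,0],[0,0,0],[0,0,0]], fingers=[-1,-0.3,-0.1,-0.1,-0.1,0,0,0,0])

```text
t: 43.55
tool_pos: [0.4853, 0.2485, 0.2101]
orientation: [-1.791, 2.571, 0.001]
wrist_force: [0.2, 0.7, -0.8]
opening: 0.499
gripper_force: 0.0
```

```bash
python3 - <<'E'
from h import *
np.set_printoptions(precision=4,suppress=True)
for n in("top","scene"):
    s=snapshot(n);save(s,n+"9.png")
    for t in("square_lid","round_lid"):
        for pr,p in maskpts(s,t):
            if abs(p[:,0].mean()-.476)<.05 and p[:,1].mean()>0: print(n,t,round(pr,2),p.mean(0),[rectfit(p,z) for z in(.020,.045)])
    trayscoop(s,C0,R2)
    for b,nm in(("jar",0),("crock",0),("stretch_lid",0)): print(b,[w(s,d["location"]).round(3).tolist() for d in mark_of(s,b)][:1])
a=cv2.imread("pics/top9.png")[90:310,150:480];b=cv2.imread("pics/scene9.png")[120:310,150:470]
a=cv2.resize(a,(800,533),interpolation=cv2.INTER_CUBIC);cv2.imwrite("pics/top9c.png",a)
cv2.imwrite("pics/scene9c.png",cv2.resize(b,None,fx=2.5,fy=2.5,interpolation=cv2.INTER_CUBIC))
E
```

```text
top square_lid 0.63 [0.4832 0.2395 0.0254] [(array([481.9, 239.7]), array([37. , 46.2]), 62.2, 147), (array([483.4, 241.8]), array([18.4, 13.5]), 72.4, 37)]
top round_lid 0.83 [0.4835 0.2387 0.026 ] [(array([482.4, 238.2]), array([37.2, 47.7]), 66.0, 154), (array([483.4, 241.8]), array([18.4, 13.5]), 72.4, 37)]
n 396
x -0.0599 0.072 y -0.0734 -0.0346 z along [np.float64(0.0256), np.float64(0.0259), np.float64(0.0255), np.float64(0.0261), np.float64(0.0255), np.float64(0.0223), np.float64(0.0238), None]
x -0.0592 0.0717 y 0.0343 0.07 z along [np.float64(0.0255), np.float64(0.0261), np.float64(0.0262), np.float64(0.0262), np.float64(0.0263), np.float64(0.0246), np.float64(0.0231), np.float64(0.0189)]
jar [[0.7, 0.357, -0.001]]
crock [[0.784, 0.065, -0.003]]
stretch_lid [[0.712, -0.361, -0.0]]
scene square_lid 0.5 [0.4737 0.3269 0.0259] [(array([464.3, 326.8]), array([59.3, 50.5]), 11.4, 161), (array([467.8, 327.3]), array([15.2, 25.3]), 20.1, 39)]
scene round_lid 0.56 [0.4911 0.245  0.0271] [(array([484.1, 244.2]), array([50.7, 48.6]), 51.3, 113), (array([485.2, 244.9]), array([23.8, 13. ]), 76.2, 34)]
n 259
x -0.0603 0.0638 y -0.0681 -0.0347 z along [np.float64(0.0246), np.float64(0.0257), np.float64(0.0255), np.float64(0.026), np.float64(0.026), np.float64(0.0245), np.float64(0.0244), None]
x -0.057 0.0638 y 0.0326 0.0687 z along [np.float64(0.0258), np.float64(0.0252), np.float64(0.0257), np.float64(0.0266), np.float64(0.0256), np.float64(0.0233), np.float64(0.0246), None]
jar [[0.698, 0.357, 0.006]]
crock [[0.785, 0.063, 0.002]]
stretch_lid [[0.713, -0.359, 0.002]]
```

View pics/top9c.png

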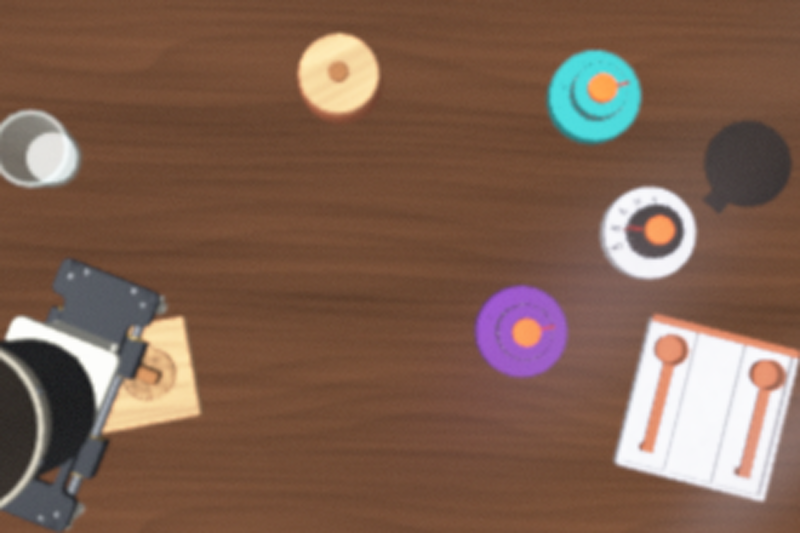

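View pics/scene9c.png

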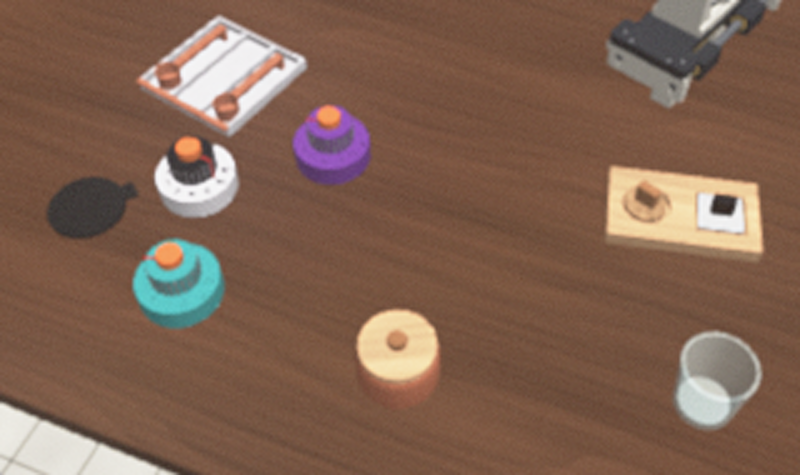

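Both scoops lie in their own compartments with bowls to the stripe, and the sleeve points at 6. Both lids look seated. I'll clear the arm and check the lid heights.

Emit:
step_arm(travel=[[0.03,0,-0.01],[0.04,0,0],[0.05,0,0],[0.05,0,0],[0.05,0,0],[0.03,0,0],[0,0,0]], delta_rot=[[0,0,0],[0,0,0],[0,0,0],[0,0,0],[0,0,0],[0,0,0],[0,0,0]], fingers=[0,0,0,0,0,0,0])

```text
t: 45.02
tool_pos: [0.3959, 0.0111, 0.2158]
orientation: [-1.792, 2.579, 0.0]
wrist_force: [-0.1, 0.2, 1.0]
opening: 0.502
gripper_force: 0.0
```

```bash
python3 - <<'E'
from h import *
np.set_printoptions(precision=4,suppress=True)
for n in("top","scene"):
    s=snapshot(n);c=cloud(s)
    for nm,(x,y) in(("round",(.4847,.2465)),("square",(.4673,.3286))):
        r=np.hypot(c[...,0]-x,c[...,1]-y);p=c[(r<.023)&(c[...,2]<.028)];A=np.c_[p[:,:2]-[x,y],np.ones(len(p))]
        print(n,nm,len(p),"z",np.median(p[:,2]),"slope",np.linalg.lstsq(A,p[:,2],rcond=None)[0][:2])
    q=c-[.476,.2875,0];t=np.radians(12);q2=q[...,:2]@np.array([[np.cos(t),-np.sin(t)],[np.sin(t),np.cos(t)]])
    b=(abs(q2[...,0])>.032)&(abs(q2[...,0])<.047)&(abs(q2[...,1])<.08);print("board z",np.median(c[b][:,2]))
    m=np.hypot(c[...,0]-.64,c[...,1]+.254)<.01;print("push top z",np.median(c[m][:,2]))
    for t in("square_lid","round_lid"):
        for pr,p in maskpts(s,t):
            if abs(p[:,0].mean()-.476)<.05 and p[:,1].mean()>0: print(n,t,round(pr,2),[rectfit(p,z) for z in(.020,.045)])
E
```

```text
top round 208 z 0.02040701589981575 slope [0.0052 0.0062]
top square 207 z 0.0203438739975923 slope [ 0.0087 -0.013 ]
board z 0.0183870827740098
push top z 0.0742764514211589
top square_lid 0.91 [(array([467.1, 327.7]), array([47.3, 50. ]), 12.9, 267), (array([468. , 327.9]), array([12.9, 24.9]), 11.1, 54)]
top round_lid 0.68 [(array([484.7, 244.8]), array([46.6, 46.7]), 2.0, 207), (array([484.7, 244.8]), array([25.5, 13.7]), 65.4, 53)]
top round_lid 0.52 [(array([475.8, 287.6]), array([ 99.9, 171.1]), 12.2, 1457), None]
scene round 107 z 0.021346849332808837 slope [-0.0115 -0.0225]
scene square 102 z 0.020950234761115627 slope [ 0.0091 -0.0072]
board z 0.018740971839978637
push top z 0.0745068526837177
scene square_lid 0.72 [(array([464.4, 326.9]), array([57.1, 50.6]), 11.4, 159), (array([469.2, 327.6]), array([12.5, 26. ]), 19.5, 35)]
scene square_lid 0.24 [(array([476.6, 287.2]), array([103.4, 170. ]), 12.4, 961), None]
scene round_lid 0.5 [(array([490.3, 243.6]), array([38.8, 41. ]), 1.5, 85), (array([487.2, 244.2]), array([22.7, 11.4]), 67.9, 27)]
```

Both lids sit flat, with their tops 2 mm above the board's top. The push top is up and the arm is clear.

```bash
python3 -c "
from workcell import *
print(hand_in())"
```

```text
the job is handed in; nothing more can be done
None
```

The job is handed in: the dispenser was set to 6 and primed, both lids are seated flat in their recesses, and both scoops present lie in their own tray compartments with bowls to the copper stripe; the hand-in returned no verdict.

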